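# Dip basket from the drip stand to the dish

### The arm

A 7-joint arm with a two-finger parallel gripper is mounted at the origin on a cart in front of the work surface, level with it; the furniture and walls round the work are solid. World frame = base frame: x ahead of the robot, y to its left, z up, the work surface at z = 0. Lengths are in m, angles in rad, forces in N, time in s.
With the tool pointing down it reaches from about 0.425 to 0.975 m from the base axis. Payload 16.7 kg.
Tool frame: the origin (TCP) lies on the centre line of the jaws, within the pads' length; the fingertips stand 22 mm ahead of it and the grasp point (between the pads) lies 3 mm ahead of it; z points along the fingers, y is the line along which they close (so a half turn about z gives the same grasp; the last joint's range is limited). The gripper opens to 85 mm and grips with 20 to 120 N. Pads are 22 mm wide; open, the fingers measure 114 mm over their backs; the gripper's body (76 mm by 85 mm) begins 54 mm behind the grasp point. The pads swing forward as they close: fully open they stand 13 mm farther back than shut.
Start: joints at [1.016, 0.426, 0.074, 1.606, -0.034, 1.111, -0.067], TCP at [0.266, -0.62, 0.253] pointing down, gripper open.
Joint ranges: [-2.85, 2.85], [-0.5, 2.14], [-1.23, 1.37], [0.21, 2.46], [-1.02, 4.16], [0.16, 2.05], [-2.73, 2.73]. Speed limits (rad/s): [1.89, 1.89, 2.39, 2.39, 3.01, 3.01, 3.01].

### API

Orientations are given as [roll, pitch, yaw] about the fixed x, y, z axes, in that order (R = Rz(yaw) Ry(pitch) Rx(roll)).
In Python, from plant import readout, imaging, bot gives the robot as it stands.
- The arm moves only by the tool step_arm, never from a script. Its argument "moves" is a list of rows, each an object of numbers: "x", "y", "z": the shift along the tool's x, y, z in mm; "twist": the turn about the tool's z in degrees; "hand": the opening in per cent of the stroke, from 0 (shut) to 100 (fully open). In form: [{"x": .., "y": .., "z": .., "twist": .., "hand": ..}, ...]. A call has 1 to 12 rows; each row is the pose to reach, as a shift and turn from the pose commanded when the call began, along the tool's axes at that moment; what a row does not reach only later rows make up. A row lasts 1/8 s, in which the tool goes at most 62.5 mm and 10.7 degrees, less where a joint would pass 70% of its speed; a pose out of reach is approached as far as the arm can. A call with a gripper value outside its range is refused whole. The fingers move at their own pace and stop on an object; "grip_force" is the grip in N (left out, the last holds). Time passes only in rows, so rows that repeat a pose let the fingers close. It gives the time, the measured TCP pose, the force, the opening and the grip force at its end, in the units of the state.
- readout.observe(): the state, without advancing time (a new reading comes with each control period).
- imaging.read_camera(name): name is "scene" or "top" or "wrist"; returns a dict with "img" (400x640x3 uint8, blue, green, red), "vertical_fov" (degrees; the focal length in pixels is half the picture's height over the tangent of half this angle, whatever the lens; pixels are square), "cx", "cy" (the principal point, pixels), "R" (3x3) and "t" (3): a world point X has camera coordinates R X + t; the wrist camera has in their place "mount" (4x4, takes a point from camera to tool coordinates, whose origin is the TCP and whose axes are the flange's). Camera axes: x right, y down, z forward; pixel columns grow to the right and rows downward; lengths in m; the calibration is good to about 2 mm. A picture is of the moment at which its call begins: read the wrist's pose just before it. There is no depth.
- bot.sign_off(): hands the job in; it is judged then, once.
The state is a dict: "time_s": time; "qpos": joint angles; "dq": joint speeds; "tau": joint torques, N m; "tool_pos": TCP position; "orientation": TCP orientation; "contact_force": force on the tool from outside, world axes, zero at the start; "wrist_torque": the same for the moment, N m; "finger_gap": opening from 0.0 (shut) to 1.0 (fully open); "gripper_force": force on a finger pad.
Only numpy, scipy, OpenCV 4.12 (cv2) and the standard library are available. Lean on these libraries where they do the work, as an engineer would, in place of code of your own. Each camera call takes 0.05 s, during which the arm holds its last target. There are 200 camera calls.

### The job

Two small steel dip baskets hang drying on the hooks of the drip stand. Lift the round basket up and off its hook and set it down, without dropping it, upright in the open porcelain dish. Leave the square basket hanging where it is.

Things in the scene. Friction and masses are not known exactly. Their poses are not given: they have to be found in the camera images.
- round_basket_grip (a point): Round perforated steel basket (36 mm wide, 34 high, 60-105 g) under a 4 mm wire bow handle topped by a grey grip block. Point: centre of the block (14 x 14 mm, 40 tall); z up; basket's underside 107 mm below. The bow (36 mm wide, along the point's x) peaks 20 mm below it and rests on the hook there. Grip the block along x, fingertips at most 15 mm below the point, so above the bow. Loose; on either hook.
- square_basket_grip (a point): The same point of the other basket, which is square in plan (36 x 36 mm) and otherwise alike. It hangs on the other hook and stays there.
- drip_stand: Fixed stand. Origin: middle of its foot (100 x 70 x 12 mm), z up. Pole 168 mm tall; thin arms along its y, to both sides. A basket hangs at y = +70 or -70 mm, where the hook wire (6 mm) dips to 150 mm; the hook end turns up beyond, top at 167 mm, 93 mm from the pole. To come off, a basket rises 18 to 40 mm (28 is good), then goes straight out from the pole along y by 35 mm or more.
- dish: Open round white porcelain dish, 76 mm across, 16 mm high, loose on the worktop. Origin: centre of its underside, z up; inner floor 4 mm above it, 66 mm clear width inside. A white tin with a lid and a clear covered dish nearby, both 64 mm wide, are not it.
Not all that is in view belongs to the job. What is shaped like the part that bears round_basket_grip but orange is not meant. Leave any turquoise look-alike of the dish alone.

How it is judged:
On the way, in this order (a step that is already met when the one before it is completed fails the run):
1. the round basket is off its hook, beside the stand's hook end and still upright in the gripper (horizontal distance between round_basket_grip and drip_stand above 0.1 m and height (world z) of round_basket_grip above 0.12 m and angle between round_basket_grip's own z axis and vertical below 0.5 rad and contact force between the fingers and round_basket above 0.5 N), for 0.1 s.
2. still held, it is lowered to within 13 mm of the dish's floor, over the dish (horizontal distance between round_basket_grip and dish below 0.025 m and z of round_basket_grip in the frame of dish below 0.124 m and contact force between the fingers and round_basket above 0.5 N), for 0.04 s.
At the end, for the whole second after the job is handed in: The round basket stands at rest and upright (within 10 degrees) on the floor of the dish, its centre within 20 mm of the dish's; the dish lies flat on the worktop; the square basket still hangs on its hook (moved less than 25 mm) (horizontal distance between round_basket_grip and dish below 0.02 m and z of round_basket_grip in the frame of dish between 0.107 and 0.116 m and angle between round_basket_grip's own z axis and vertical below 0.17 rad and angle between dish's own z axis and vertical below 0.1 rad and height (world z) of dish below 0.01 m and linear speed of round_basket below 0.02 m/s and distance of square_basket_grip from where it was at the start of the episode below 0.025 m and height (world z) of square_basket_grip above 0.16 m); the robot touches nothing.
It fails at once if the square basket is knocked off its hook (height (world z) of square_basket_grip below 0.14 m).
It also fails if it takes over 40 s, if anything falls off the work surface, if the arm or the gripper's body presses on something with over 40 N, if the wrist force passes 120 N, or if a joint passes its speed limit or range.

## Working session

There is one attempt and no reset: what is moved stays moved. The work goes in short steps, Python scripts to look and compute and a tool call to move; the robot and the scene stay as the last step left them, time stands still between calls to the robot, and variables do not carry over. Pictures are saved under pics/ and viewed, at most 10 in all, crops included, and the job is handed in when it is done.

Besides the shell and the picture viewer there is one more tool, called after "Emit:" as name(argument=value, ...), one argument or row to a line, values as JSON. step_arm: Moves the arm, as the interface text tells. Its arguments: {"type":"object","properties":{"moves":{"type":"array"},"grip_force":{"type":"number"}},"required":["moves"]}

```bash
mkdir -p pics; cat > h.py <<'E'
import numpy as np,cv2
from plant import readout,imaging,bot
from scipy.spatial.transform import Rotation as Ro
def cam(n):
    s=readout.observe(); c=imaging.read_camera(n); h,w=c['img'].shape[:2]
    f=h/2/np.tan(np.radians(c['vertical_fov'])/2)
    if 'mount' in c:
        T=np.eye(4);T[:3,:3]=Ro.from_euler('xyz',s['orientation']).as_matrix();T[:3,3]=s['tool_pos']
        M=T@np.array(c['mount']); A,o=M[:3,:3],M[:3,3]
    else:
        A=np.array(c['R']).T; o=-A@np.array(c['t'])
    return c['img'],dict(f=f,cx=c['cx'],cy=c['cy'],A=A,o=o)
def ray(k,u,v):
    d=k['A']@np.array([(u-k['cx'])/k['f'],(v-k['cy'])/k['f'],1]); return k['o'],d/np.linalg.norm(d)
def onz(k,u,v,z):
    o,d=ray(k,u,v); return o+d*(z-o[2])/d[2]
def tri(k1,p1,k2,p2):
    o1,d1=ray(k1,*p1);o2,d2=ray(k2,*p2)
    s=np.linalg.lstsq(np.c_[d1,-d2],o2-o1,rcond=None)[0]
    a,b=o1+s[0]*d1,o2+s[1]*d2; return (a+b)/2,np.linalg.norm(a-b)
def proj(k,X):
    p=k['A'].T@(np.array(X)-k['o']); return p[:2]/p[2]*k['f']+[k['cx'],k['cy']]
E
python3 - <<'E'
from h import *
import pickle
d={}
for n in('scene','top'):
    i,k=cam(n);cv2.imwrite(f'pics/{n}.png',i);d[n]=k;print(n,k['o'],k['f'])
pickle.dump(d,open('k.pkl','wb'));print(readout.observe())
E
```

```text
scene [-0.57406697 -0.68837241  1.05088779] 503.968891087805
top [ 0.37877975 -0.15120804  1.27440672] 405.57267600390827
{'time_s': 0.1, 'qpos': array([ 1.0154941 ,  0.42665376,  0.07381605,  1.60656179, -0.03409888,
        1.11079369, -0.06711699]), 'dq': array([ 1.43049358e-03, -1.97387127e-03,  3.71392754e-05, -3.38979086e-03,
        1.17063074e-04, -1.08387699e-03, -1.23482340e-04]), 'tau': array([ 7.95120432e-03, -9.51518083e+01,  3.77110362e+00, -4.64398813e+01,
        1.95074512e-02,  6.47122346e-03, -9.53655876e-05]), 'tool_pos': array([ 0.26631901, -0.61985809,  0.25268168]), 'orientation': array([-3.14043586e+00,  6.61842698e-05,  4.05787220e-01]), 'contact_force': array([ 0.69250409, -0.38535026,  0.22202951]), 'wrist_torque': array([-0.02757376,  0.0384149 ,  0.02372261]), 'gripper_force': 0.0, 'finger_gap': 0.9937838973600035}
```

View pics/scene.png

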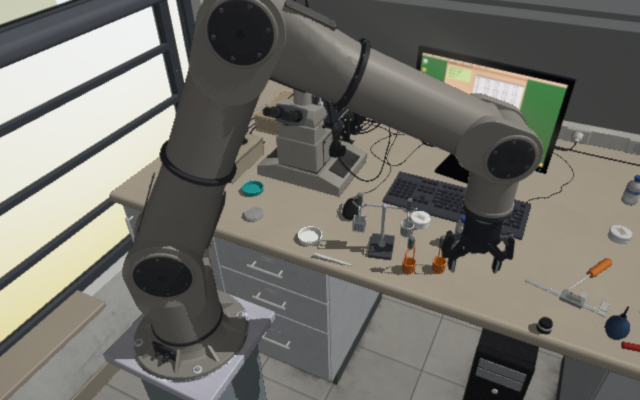

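View pics/top.png

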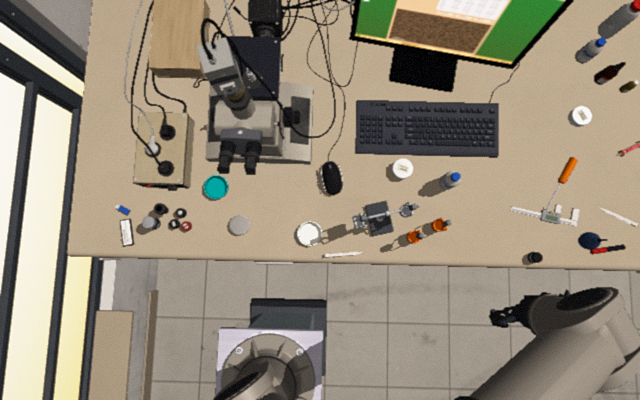

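```bash
python3 - <<'E'
import cv2,numpy as np
s=cv2.imread('pics/scene.png')[185:275,290:450];t=cv2.imread('pics/top.png')[190:250,290:450]
r=lambda a:cv2.resize(a,None,fx=4,fy=4,interpolation=cv2.INTER_CUBIC)
cv2.imwrite('pics/c1.png',np.vstack([r(s),r(t)]))
E
```

```text
(no output)
```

View pics/c1.png

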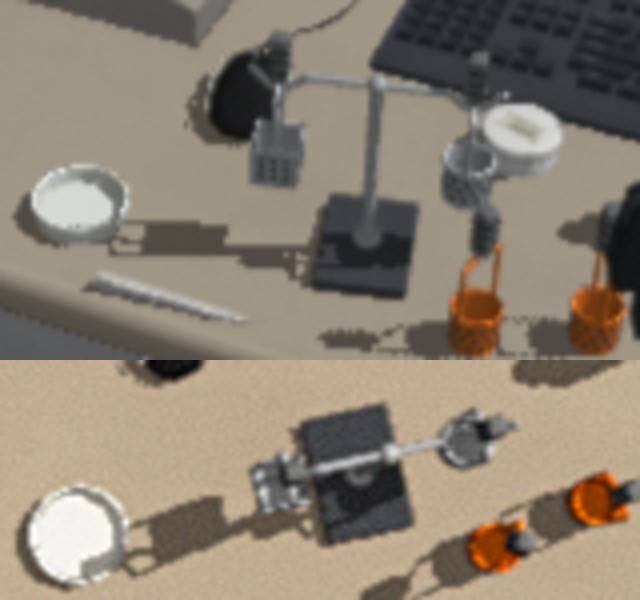

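```bash
python3 - <<'E'
from h import *
import pickle
d=pickle.load(open('k.pkl','rb'));S,T=d['scene'],d['top']
sc=lambda u,v:(290+u/4,185+v/4)
tp=lambda u,v:(290+u/4,190+(v-360)/4)
for n,a,b in [('round',(480,72),(497,427)),('square',(279,55),(294,467)),('poletop',(376,84),(391,453)),('orange1 block',(485,230),(520,543)),('orange2 block',(611,228),(625,492)),('hookend',(505,97),(515,425))]:
    print(n,tri(S,sc(*a),T,tp(*b)))
print('dish',onz(T,*tp(77,535),.016),onz(S,*sc(80,198),.016))
f=[onz(T,*tp(*p),.012) for p in [(303,425),(386,405),(412,527),(322,543)]];print(np.round(f,3),np.mean(f,0))
print('obskts',onz(T,*tp(495,547),.034),onz(T,*tp(598,500),.034),'tin',onz(S,*sc(522,128),.03))
E
```

```text
round (array([ 0.5156645 , -0.39847139,  0.18462696]), np.float64(0.00033070759432045555))
square (array([ 0.48515768, -0.26109548,  0.17697983]), np.float64(0.0019847108296585075))
poletop (array([ 0.49814492, -0.32968814,  0.16392455]), np.float64(0.0005906289965816196))
orange1 block (array([ 0.44200822, -0.43250181,  0.11001547]), np.float64(0.002041729327652132))
orange2 block (array([ 0.48099419, -0.50933004,  0.10886751]), np.float64(0.0033906467979819767))
hookend (array([ 0.52024031, -0.41615803,  0.16472013]), np.float64(0.0019429088914338164))
dish [ 0.44411622 -0.11077445  0.016     ] [ 0.44772324 -0.1129495   0.016     ]
[[ 0.535 -0.285  0.012]
 [ 0.552 -0.35   0.012]
 [ 0.457 -0.371  0.012]
 [ 0.443 -0.301  0.012]] [ 0.4968661  -0.32694495  0.012     ]
obskts [ 0.44211533 -0.43074006  0.034     ] [ 0.48009249 -0.50982474  0.034     ] tin [ 0.65542173 -0.40007332  0.03      ]
```

The round basket hangs on the right hook (scene 410,203; top 414,207) and the square one on the left. The open white dish is at top (309,234). Two orange look-alikes stand in front of the stand. Next I move above the round grip.

Emit:
step_arm(
  moves=[
    {"x": 20, "y": -5, "z": -20, "twist": -8},
    {"x": 60, "y": -20, "z": -40, "twist": -18},
    {"x": 105, "y": -35, "z": -50, "twist": -28},
    {"x": 150, "y": -50, "z": -50, "twist": -38},
    {"x": 195, "y": -65, "z": -50, "twist": -48},
    {"x": 240, "y": -80, "z": -50, "twist": -58},
    {"x": 280, "y": -95, "z": -50, "twist": -68},
    {"x": 310, "y": -105, "z": -50, "twist": -76},
    {"x": 316, "y": -105, "z": -50, "twist": -79},
    {"x": 316, "y": -105, "z": -50, "twist": -79},
    {"x": 316, "y": -105, "z": -50, "twist": -79},
    {"x": 316, "y": -105, "z": -50, "twist": -79},
  ],
)

```text
schema error: expected keys x, y, z, twist, hand
```

```bash
python3 - <<'E'
from h import *
import pickle
i,k=cam('wrist');cv2.imwrite('pics/w1.png',i);pickle.dump(k,open('w1.pkl','wb'))
s=readout.observe();print(s['tool_pos'],np.degrees(s['orientation']),s['qpos'],k['o'],k['f'],proj(k,[.5157,-.3985,.195]))
E
```

```text
[ 0.26630344 -0.61993932  0.25277848] [-1.79944603e+02  5.14901125e-03  2.32484407e+01] [ 1.01549812  0.42659002  0.0738913   1.60644393 -0.03408503  1.11078965
 -0.06707959] [ 0.33719135 -0.59024171  0.37351911] 289.2180800843358 [   9.54323331 -638.19968896]
```

View pics/w1.png

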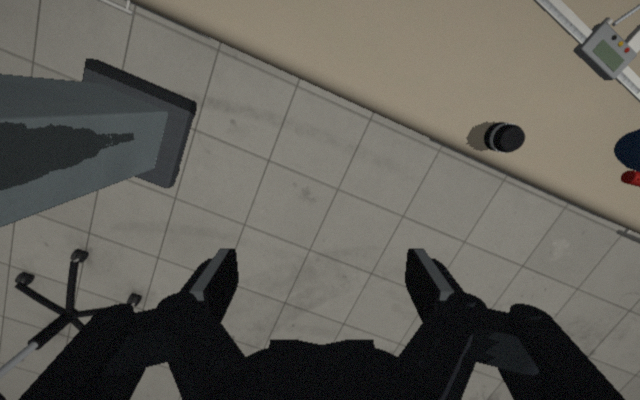

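The move was refused because every row needs the hand key. The picture shows only the floor and the open fingers at the start pose. I'll resend with the hand included.

Emit:
step_arm(
  moves=[
    {"x": 20, "y": -5, "z": -20, "twist": -8, "hand": 100},
    {"x": 60, "y": -20, "z": -40, "twist": -18, "hand": 100},
    {"x": 105, "y": -35, "z": -50, "twist": -28, "hand": 100},
    {"x": 150, "y": -50, "z": -50, "twist": -38, "hand": 100},
    {"x": 195, "y": -65, "z": -50, "twist": -48, "hand": 100},
    {"x": 240, "y": -80, "z": -50, "twist": -58, "hand": 100},
    {"x": 280, "y": -95, "z": -50, "twist": -68, "hand": 100},
    {"x": 310, "y": -105, "z": -50, "twist": -76, "hand": 100},
    {"x": 316, "y": -105, "z": -50, "twist": -79, "hand": 100},
    {"x": 316, "y": -105, "z": -50, "twist": -79, "hand": 100},
    {"x": 316, "y": -105, "z": -50, "twist": -79, "hand": 100},
    {"x": 316, "y": -105, "z": -50, "twist": -79, "hand": 100},
  ],
)

```text
time_s: 1.65
tool_pos: [0.5148, -0.3995, 0.3033]
orientation: [-3.141, 0.0, 1.783]
contact_force: [-0.1, -0.1, 0.7]
finger_gap: 1.002
gripper_force: 0.0
```

```bash
python3 - <<'E'
from h import *
import pickle
i,k=cam('wrist');cv2.imwrite('pics/w2.png',i);pickle.dump(k,open('w2.pkl','wb'))
s=readout.observe();print(s['tool_pos'],np.degrees(s['orientation']),s['qpos'],k['o'],k['f'],proj(k,[.5157,-.3985,.195]))
E
```

```text
[ 0.51486457 -0.39943081  0.30337516] [-1.79993901e+02  6.84056968e-03  1.02162630e+02] [ 0.779421    0.36642257 -0.28887517  1.58728642  0.10973425  1.20384266
  0.68153961] [ 0.49832963 -0.32466459  0.42414715] 289.2180800843358 [323.15136156 199.75243976]
```

View pics/w2.png

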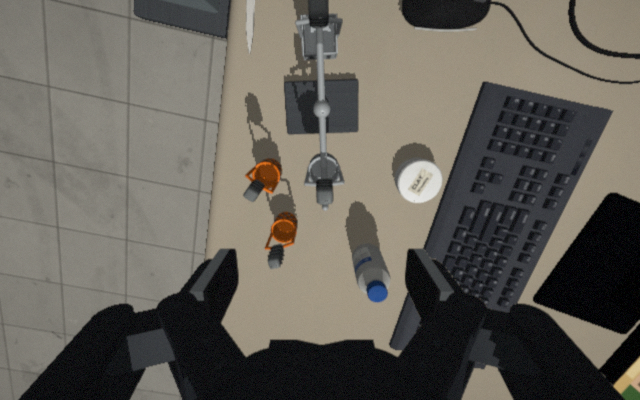

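The round block shows at about (325,197), within 1–2 px of the prediction (323,200), and the arms run straight along the image column. The position is good, so I descend and grip.

Emit:
step_arm(
  moves=[
    {"x": 0, "y": 0, "z": 30, "twist": 0, "hand": 100},
    {"x": 0, "y": 0, "z": 60, "twist": 0, "hand": 100},
    {"x": 0, "y": 0, "z": 90, "twist": 0, "hand": 80},
    {"x": 0, "y": 0, "z": 110, "twist": 0, "hand": 60},
    {"x": 0, "y": 0, "z": 117, "twist": 0, "hand": 50},
    {"x": 0, "y": 0, "z": 117, "twist": 0, "hand": 40},
    {"x": 0, "y": 0, "z": 117, "twist": 0, "hand": 30},
    {"x": 0, "y": 0, "z": 117, "twist": 0, "hand": 22},
    {"x": 0, "y": 0, "z": 117, "twist": 0, "hand": 10},
    {"x": 0, "y": 0, "z": 117, "twist": 0, "hand": 0},
    {"x": 0, "y": 0, "z": 117, "twist": 0, "hand": 0},
    {"x": 0, "y": 0, "z": 117, "twist": 0, "hand": 0},
  ],
  grip_force=40,
)

```text
time_s: 3.2
tool_pos: [0.516, -0.3989, 0.1869]
orientation: [3.14, 0.001, 1.785]
contact_force: [3.7, 0.4, 6.0]
finger_gap: 0.158
gripper_force: 40.8
```

```bash
python3 - <<'E'
from h import *
i,k=cam('wrist');j,q=cam('scene')
r=cv2.resize(j[185:275,340:450],None,fx=5,fy=5,interpolation=cv2.INTER_CUBIC)
w=cv2.resize(i[:,200:450],None,fx=450/400,fy=450/400)
cv2.imwrite('pics/w3.png',np.hstack([r,w])[:, :800])
s=readout.observe();print(s['tool_pos'],s['finger_gap'],s['gripper_force'],s['contact_force'])
E
```

```text
[ 0.51600534 -0.39893181  0.18689097] 0.1560840421314805 40.831464529037476 [3.34486331 1.11651814 5.74989829]
```

View pics/w3.png

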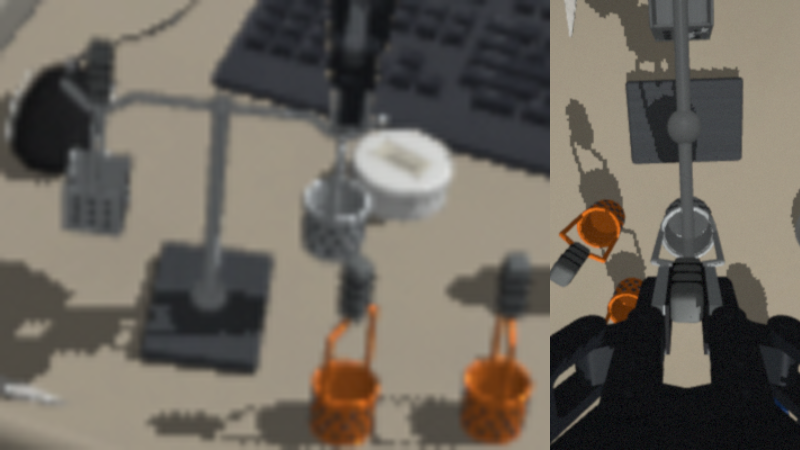

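The block is held between the pads (opening 13 mm, 41 N), with the bow on the hook below it. Next I lift it 28 mm, move it out and raise it.

Emit:
step_arm(
  moves=[
    {"x": 0, "y": 0, "z": -10, "twist": 0, "hand": 0},
    {"x": 0, "y": 0, "z": -20, "twist": 0, "hand": 0},
    {"x": 0, "y": 0, "z": -28, "twist": 0, "hand": 0},
    {"x": 0, "y": 0, "z": -28, "twist": 0, "hand": 0},
    {"x": -12, "y": 0, "z": -28, "twist": 0, "hand": 0},
    {"x": -26, "y": 0, "z": -28, "twist": 0, "hand": 0},
    {"x": -40, "y": 0, "z": -28, "twist": 0, "hand": 0},
    {"x": -48, "y": 0, "z": -28, "twist": 0, "hand": 0},
    {"x": -48, "y": 0, "z": -28, "twist": 0, "hand": 0},
    {"x": -48, "y": 0, "z": -28, "twist": 0, "hand": 0},
  ],
)

```text
time_s: 4.55
tool_pos: [0.5256, -0.4454, 0.2142]
orientation: [3.142, -0.0, 1.785]
contact_force: [0.1, -0.4, -0.9]
finger_gap: 0.155
gripper_force: 39.9
```

Emit:
step_arm(
  moves=[
    {"x": 0, "y": 0, "z": -20, "twist": 0, "hand": 0},
    {"x": 0, "y": 0, "z": -55, "twist": 0, "hand": 0},
    {"x": 0, "y": 0, "z": -95, "twist": 0, "hand": 0},
    {"x": 0, "y": 0, "z": -125, "twist": 0, "hand": 0},
    {"x": 0, "y": 0, "z": -135, "twist": 0, "hand": 0},
    {"x": 0, "y": 0, "z": -135, "twist": 0, "hand": 0},
    {"x": 0, "y": 0, "z": -135, "twist": 0, "hand": 0},
  ],
)

```text
time_s: 5.42
tool_pos: [0.5252, -0.4456, 0.3482]
orientation: [-3.141, -0.001, 1.785]
contact_force: [-0.4, -0.1, -1.1]
finger_gap: 0.155
gripper_force: 39.9
```

```bash
python3 - <<'E'
from h import *
s=readout.observe();p=s['tool_pos'];print(p,s['finger_gap'],s['gripper_force'],s['contact_force'])
R=Ro.from_euler('xyz',s['orientation']).as_matrix()
for d in([.446,-.112,.317],):print(R.T@(np.array(d)-p)*1000)
E
```

```text
[ 0.52516077 -0.44555258  0.34818163] 0.15525730929231524 39.90252435207367 [-0.37939622 -0.07101941 -1.07602919]
[342.71272756  -6.53245016  31.64424565]
```

Emit:
step_arm(
  moves=[
    {"x": 15, "y": 0, "z": 0, "twist": 0, "hand": 0},
    {"x": 50, "y": -1, "z": 0, "twist": 0, "hand": 0},
    {"x": 95, "y": -2, "z": 0, "twist": 0, "hand": 0},
    {"x": 140, "y": -3, "z": 0, "twist": 0, "hand": 0},
    {"x": 185, "y": -4, "z": 0, "twist": 0, "hand": 0},
    {"x": 230, "y": -5, "z": 0, "twist": 0, "hand": 0},
    {"x": 275, "y": -6, "z": 0, "twist": 0, "hand": 0},
    {"x": 315, "y": -6, "z": 0, "twist": 0, "hand": 0},
    {"x": 338, "y": -6, "z": 0, "twist": 0, "hand": 0},
    {"x": 343, "y": -6, "z": 0, "twist": 0, "hand": 0},
    {"x": 343, "y": -6, "z": 0, "twist": 0, "hand": 0},
    {"x": 343, "y": -6, "z": 0, "twist": 0, "hand": 0},
  ],
)

```text
time_s: 6.92
tool_pos: [0.447, -0.113, 0.3491]
orientation: [-3.141, -0.0, 1.783]
contact_force: [0.3, 0.1, -0.5]
finger_gap: 0.158
gripper_force: 39.9
```

```bash
python3 - <<'E'
from h import *
i,k=cam('wrist');j,q=cam('scene')
cv2.imwrite('pics/w4.png',i)
s=readout.observe();print(s['tool_pos'],s['orientation'],s['finger_gap'],proj(k,[.446,-.112,.016]))
# dish by colour, white blob
m=cv2.inRange(cv2.cvtColor(i,cv2.COLOR_BGR2HSV),(0,0,175),(180,40,255))
for c in cv2.findContours(m,cv2.RETR_EXTERNAL,cv2.CHAIN_APPROX_NONE)[0]:
    if cv2.contourArea(c)>300: e=cv2.minEnclosingCircle(c);print(e,cv2.contourArea(c),onz(k,*e[0],.016))
E
```

```text
[ 0.44695874 -0.11274062  0.34911157] [-3.14129994e+00 -4.26871635e-04  1.78332077e+00] 0.1543655768013254 [321.14761389 154.76359643]
((320.8208923339844, 154.56716918945312), 24.229942321777344) 1121.5 [ 0.44543175 -0.11180453  0.016     ]
((106.0, 85.0), 53.535133361816406) 1382.5 [ 0.11549993 -0.07783966  0.016     ]
```

View pics/w4.png

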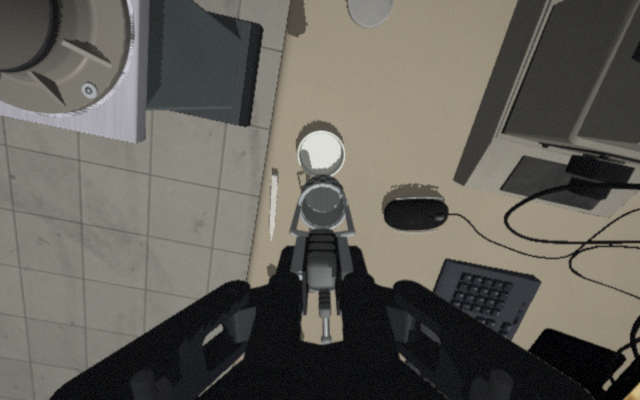

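The dish rim at (321,154) puts the dish at (0.4454, -0.1118), and the TCP is within 2 mm of that. The basket hangs in line below the grip at (322,205). Next I descend to just above the dish.

Emit:
step_arm(
  moves=[
    {"x": 1, "y": -1, "z": 15, "twist": 0, "hand": 0},
    {"x": 1, "y": -1, "z": 45, "twist": 0, "hand": 0},
    {"x": 1, "y": -1, "z": 80, "twist": 0, "hand": 0},
    {"x": 1, "y": -1, "z": 115, "twist": 0, "hand": 0},
    {"x": 1, "y": -1, "z": 150, "twist": 0, "hand": 0},
    {"x": 1, "y": -1, "z": 175, "twist": 0, "hand": 0},
    {"x": 1, "y": -1, "z": 187, "twist": 0, "hand": 0},
    {"x": 1, "y": -1, "z": 189, "twist": 0, "hand": 0},
    {"x": 1, "y": -1, "z": 189, "twist": 0, "hand": 0},
    {"x": 1, "y": -1, "z": 189, "twist": 0, "hand": 0},
  ],
)

```text
time_s: 8.28
tool_pos: [0.4461, -0.1113, 0.1611]
orientation: [3.14, 0.001, 1.784]
contact_force: [-0.4, 0.5, -1.1]
finger_gap: 0.152
gripper_force: 39.9
```

```bash
python3 - <<'E'
from h import *
i,k=cam('wrist');j,q=cam('scene')
r=cv2.resize(j[175:265,265:365],None,fx=4.5,fy=4.5,interpolation=cv2.INTER_CUBIC)[:400]
cv2.imwrite('pics/w5.png',np.hstack([r,i[:,170:520]])[:, :800])
s=readout.observe();p=s['tool_pos'];print(p,s['finger_gap'],s['contact_force'],'rim',proj(k,[p[0],p[1],p[2]-.012-.073])-[170,0]+[450,0],'bottom scene',proj(q,[p[0],p[1],p[2]-.119])*4.5-np.array([265,175])*4.5)
E
```

```text
[ 0.44601569 -0.11126446  0.16093496] 0.1596079030966942 [-0.58678788 -0.10176038 -0.28569313] rim [601.60688455 210.19950934] bottom scene [197.71835602 239.97963933]
```

View pics/w5.png

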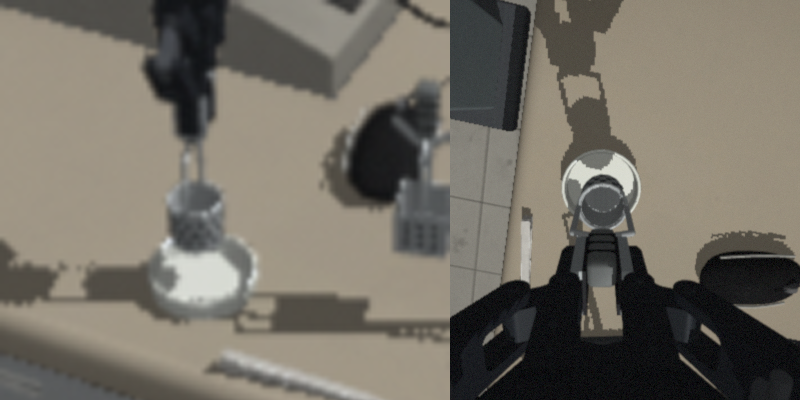

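The basket is upright and centred over the dish: its rim is at (602,206) against a predicted (602,210). I lower it slowly.

Emit:
step_arm(
  moves=[
    {"x": 0, "y": 0, "z": 8, "twist": 0, "hand": 0},
    {"x": 0, "y": 0, "z": 18, "twist": 0, "hand": 0},
    {"x": 0, "y": 0, "z": 25, "twist": 0, "hand": 0},
    {"x": 0, "y": 0, "z": 29, "twist": 0, "hand": 0},
    {"x": 0, "y": 0, "z": 32, "twist": 0, "hand": 0},
    {"x": 0, "y": 0, "z": 32, "twist": 0, "hand": 0},
    {"x": 0, "y": 0, "z": 32, "twist": 0, "hand": 0},
  ],
)

```text
time_s: 9.25
tool_pos: [0.4458, -0.1112, 0.1285]
orientation: [3.141, 0.0, 1.785]
contact_force: [-0.6, 0.1, -0.4]
finger_gap: 0.154
gripper_force: 39.9
```

Emit:
step_arm(
  moves=[
    {"x": 0, "y": 0, "z": 1, "twist": 0, "hand": 0},
    {"x": 0, "y": 0, "z": 2, "twist": 0, "hand": 0},
    {"x": 0, "y": 0, "z": 3, "twist": 0, "hand": 0},
    {"x": 0, "y": 0, "z": 3, "twist": 0, "hand": 0},
    {"x": 0, "y": 0, "z": 3, "twist": 0, "hand": 0},
  ],
)

```text
time_s: 9.88
tool_pos: [0.4457, -0.1112, 0.1253]
orientation: [3.142, -0.0, 1.785]
contact_force: [0.9, -1.1, -1.3]
finger_gap: 0.16
gripper_force: 39.9
```

Emit:
step_arm(
  moves=[
    {"x": 0, "y": 0, "z": 1, "twist": 0, "hand": 0},
    {"x": 0, "y": 0, "z": 1, "twist": 0, "hand": 0},
    {"x": 0, "y": 0, "z": 2, "twist": 0, "hand": 0},
    {"x": 0, "y": 0, "z": 2, "twist": 0, "hand": 0},
  ],
)

```text
time_s: 10.38
tool_pos: [0.4456, -0.1112, 0.1232]
orientation: [-3.141, -0.0, 1.785]
contact_force: [0.1, -0.0, -1.2]
finger_gap: 0.157
gripper_force: 39.9
```

Emit:
step_arm(
  moves=[
    {"x": 0, "y": 0, "z": 1, "twist": 0, "hand": 0},
    {"x": 0, "y": 0, "z": 1, "twist": 0, "hand": 0},
    {"x": 0, "y": 0, "z": 2, "twist": 0, "hand": 0},
    {"x": 0, "y": 0, "z": 2, "twist": 0, "hand": 0},
  ],
)

```text
time_s: 10.88
tool_pos: [0.447, -0.1113, 0.1227]
orientation: [3.139, 0.001, 1.784]
contact_force: [-3.3, 0.3, 24.2]
finger_gap: 0.158
gripper_force: 43.7
```

The basket is on the floor of the dish. I ease off 1 mm, open, and retreat upward.

Emit:
step_arm(
  moves=[
    {"x": 0, "y": 0, "z": -1, "twist": 0, "hand": 0},
    {"x": 0, "y": 0, "z": -1, "twist": 0, "hand": 0},
    {"x": 0, "y": 0, "z": -1, "twist": 0, "hand": 20},
    {"x": 0, "y": 0, "z": -1, "twist": 0, "hand": 30},
    {"x": 0, "y": 0, "z": -1, "twist": 0, "hand": 50},
    {"x": 0, "y": 0, "z": -1, "twist": 0, "hand": 60},
    {"x": 0, "y": 0, "z": -1, "twist": 0, "hand": 60},
    {"x": 0, "y": 0, "z": -15, "twist": 0, "hand": 60},
    {"x": 0, "y": 0, "z": -45, "twist": 0, "hand": 60},
    {"x": 0, "y": 0, "z": -85, "twist": 0, "hand": 60},
    {"x": 0, "y": 0, "z": -120, "twist": 0, "hand": 60},
    {"x": 0, "y": 0, "z": -120, "twist": 0, "hand": 60},
  ],
)

```text
time_s: 12.38
tool_pos: [0.4469, -0.1113, 0.2446]
orientation: [3.137, 0.003, 1.784]
contact_force: [0.1, 0.7, -0.7]
finger_gap: 0.603
gripper_force: 0.0
```

```bash
python3 - <<'E'
from h import *
i,k=cam('wrist');j,q=cam('scene')
r=cv2.resize(j[165:265,270:380],None,fx=4,fy=4,interpolation=cv2.INTER_CUBIC)
cv2.imwrite('pics/w6.png',np.hstack([r,i[:,170:520]]))
s=readout.observe();p=s['tool_pos'];print(p,s['finger_gap'],s['contact_force'],'blocktop',proj(k,[.4454,-.1118,.131])+[270,0],'scene',(proj(q,[.4454,-.1118,.131])-[270,165])*4)
E
```

```text
[ 0.44564979 -0.11120342  0.24189664] 0.6009158888847504 [ 0.07974245 -0.32116876 -1.04858065] blocktop [589.34518966 198.55337195] scene [151.33092526 162.58258301]
```

View pics/w6.png

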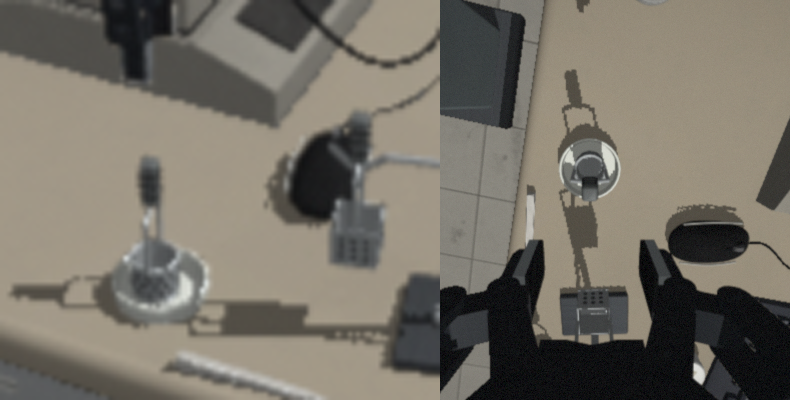

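The round basket stands upright in the middle of the dish: its block top is at (149,158) against a predicted (151,163). The square basket still hangs on its hook and the gripper is clear.

```bash
python3 -c "
from plant import bot
print(bot.sign_off())"
```

```text
the job is handed in; nothing more can be done
None
```

The round basket stands upright in the open porcelain dish, the square basket still hangs on its hook, and the job is handed in (the hand-in call gave no verdict).

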